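Pull down the ear-defender locker flap with the hook pole

ROBOT

A 6-joint arm with a two-finger parallel gripper is mounted at the origin on the work surface. World frame = base frame: x ahead of the robot, y to its left, z up, the work surface at z = 0. Lengths are in mm, angles in rad, forces in N, time in s.
With the tool pointing down it reaches from about 325 to 875 mm from the base axis. Payload 4.4 kg.
Tool frame: the origin (TCP) lies at the very end of the fingers, on their centre line; the grasp point (between the pads) lies 19 mm behind it; z points along the fingers, y is the line along which they close (so a half turn about z gives the same grasp; the last joint's range is limited). The gripper opens to 85 mm and grips with 20 to 120 N. Pads are 22 mm wide; open, the fingers measure 114 mm over their backs; the gripper's body (76 mm by 85 mm) begins 54 mm behind the grasp point. The pads swing forward as they close: fully open they stand 13 mm farther back than shut.
Start: joints at [-1.472, 0.207, 1.542, -0, 1.393, -0.15], TCP at [142.133, -557.158, 231.282] pointing down, gripper open.
Joint ranges: [-2.73, 2.73], [-0.86, 2.22], [0.23, 2.46], [-1.11, 4.25], [0.08, 2.63], [-2.82, 2.82]. Speed limits (rad/s): [2.79, 2.79, 3.14, 3.14, 3.14, 3.14].

INTERFACE

Orientations are given as a rotation vector (axis times angle).
In Python, from station import readout, optics, env gives the robot as it stands.
- The arm moves only by the shell command python3 -m crank 'ROWS' [FORCE]. ROWS is JSON, one flat list of numbers, 5 for each row, row after row: the shift along the tool's x, y, z in units of 25 mm (1.0 is 25 mm), then the turn about the tool's z in units of 5 degrees (1.0 is 5 degrees), then the finger opening in mm, from 0 to 85.4. In form: [tx, ty, tz, yaw, claw, tx, ty, tz, yaw, claw, ...]. A call has 1 to 5 rows; each row is the pose to reach, as a shift and turn from the pose commanded when the call began, along the tool's axes at that moment; what a row does not reach only later rows make up. A row lasts 1/10 s, in which the tool goes at most 50 mm and 8.59 degrees, less where a joint would pass 70% of its speed; a pose out of reach is approached as far as the arm can. A call with a gripper value outside its range is refused whole. The fingers move at their own pace and stop on an object; FORCE is the grip in N (left out, the last holds). Time passes only in rows, so rows that repeat a pose let the fingers close. It gives the time, the measured TCP pose, the force, the opening and the grip force at its end, in the units of the state.
- readout.get_obs(): the state, without advancing time (a new reading comes with each control period).
- optics.get_image(name): name is "scene" or "top" or "wrist"; returns (picture, depth): 400x640x3 uint8, blue, green, red; 400x640 float32, mm along the optical axis (not along the pixel's ray), 0 where there is no reading.
- optics.get_calibration(name): a dict with "K" (3x3 intrinsics, pixels), "R" (3x3) and "t" (3): a world point X has camera coordinates R X + t. Camera axes: x right, y down, z forward; pixel columns grow to the right and rows downward; lengths in mm; the calibration is good to about 2 mm. A picture is of the moment at which its call begins: read the wrist's pose just before it. get_calibration takes no time and is no camera call; for the wrist camera it gives the pose at the moment of the call.
- env.sign_off(): hands the job in; it is judged then, once.
The state is a dict: "t": time; "joints": joint angles; "qd": joint speeds; "tau": joint torques, N m; "tcp_pos": TCP position; "tool_rot": TCP orientation; "ft_force": force on the tool from outside, world axes, zero at the start; "wrist_torque": the same for the moment, N m; "opening": finger opening in mm; "grasp_force": force on a finger pad.
Only numpy, scipy, OpenCV 4.12 (cv2) and the standard library are available. Lean on these libraries where they do the work, as an engineer would, in place of code of your own. Each camera call takes 0.05 s, during which the arm holds its last target. There are 200 camera calls.

TASK

Take the hook pole from the black mat, feel for the slightly misplaced brass eye on top of the green locker flap, slip the pole's side pin into it, and use it to ease the flap all the way down until it lies level on its stop. Then unhook the pole and lay it back lengthwise on the middle of its mat. Go gently: pull the eye only with the pole, never hard, keep hand and arm off the locker, and leave everything else on the bench where it is.

Things in the scene. Friction and masses are not known exactly. Their poses are not given: they have to be found in the camera images.
- pole: Hook pole, 291 mm long, 220 g, lying flat on the mat. Grip: a pale wooden block 100 (x) by 24 (y) by 30 (z) mm; origin at the centre of the block's underside, near the centre of mass. x runs along the pole to the hook, z up. A 12 mm steel rod runs on to x = +156 mm, a 12 mm wooden tail back to x = -135 mm, both centred 15 mm up. It can pivot and creep a little in the grasp under load.
- pin (a point): Point (150, -18, 15) mm in the pole's frame, same axes, on the axis of the hook pin: a straight, flat-ended steel pin 11 mm in diameter that sticks out sideways from the rod at x = +150 mm towards -y, level with the rod, its end 34 mm from the rod's axis (28 mm clear of the rod).
- eye (a point): Where the brass eye on the flap's top edge ought to have its centre. The eye has been knocked about: its true centre sits up to 7 mm off along this point's z and up to 7 mm along its x, differently each time, rigidly. It is an upright flat ring 7 mm thick, 29 mm outside, 14 mm square-edged hole (1.5 mm play round the pin), free on both sides; hole axis: this point's y, parallel to the hinge.
- hinge (a point): Middle of the flap's hinge line, on the locker's front, 150 mm above the bench. Axes of the locker: x points into the locker, y is the hinge axis, z up. It does not turn with the flap, but the eye point does: that lies 154 mm from here, its z pointing away from the hinge and its x, with the flap shut, into the locker.
- flap (a joint): Opening angle of the green flap, rad: 0 shut (upright), 1.57 level, on its stop. Its top swings out of the front (the hinge point's -x) and down. A 260 x 130 x 12 mm board, 0.35 to 0.7 kg, on a stiff friction hinge (0.9 N m): it stays where it is left; moving it takes about 3 to 7 N at the eye. Starts between 0 and 0.2.
- locker: Grey locker on the bench, 260 wide (y), 200 deep (x), 288 mm tall, with the green flap over the upper half of its front. Origin: foot of the front face, mid width; x points into the locker, z up. Includes the flap and its eye. It is fixed. More than 18 N from the pole damages it or its eye.
- mat: Black rubber mat, 360 (x) by 110 (y) by 4 mm, fixed on the bench; origin at the centre of its underside. The pole starts on it, roughly along the mat's x.
- mallet: Bystander: wooden carpenter's mallet, head 75 x 130 x 90 mm, lying beyond the mat.
- offcut: Bystander: pale wood offcut 120 x 40 x 28 mm, on the bench before the locker.
- wedge_block: Bystander: wood block 70 x 45 x 35 mm, on the bench before the locker.
- glue: Bystander: yellow glue bottle, 60 mm across, 170 mm tall.
- screws: Bystander: jar, 64 mm across, 75 mm tall.
- clamp: Bystander: bar clamp lying flat, 260 mm long, with red jaws.
- tin: Bystander: blue tin, 66 mm across, 60 mm tall, on top of the locker.

How it is judged:
By the outcome, as a careful person would: the job done as asked, in the order asked, and still so for the second after the job is handed in, with the robot touching nothing.
It also fails if it takes over 72 s, if anything falls off the work surface, if the arm or the gripper's body presses on something with over 40 N, if the wrist force passes 120 N, or if a joint passes its speed limit or range.

## Working session

There is one attempt and no reset: what is moved stays moved. The work goes in short steps, Python scripts to look and compute and a shell command to move; the robot and the scene stay as the last step left them, time stands still between calls to the robot, and variables do not carry over. Pictures are saved under pics/ and viewed, at most 16 in all, crops included, and the job is handed in when it is done.

```bash
ls; mkdir -p pics; cat > h.py <<'E'
import numpy as np,cv2
from scipy.spatial.transform import Rotation as Ro
from station import readout,optics,env
np.set_printoptions(precision=2,suppress=True)
def snap(n):
    c=optics.get_calibration(n); im,d=optics.get_image(n); return im,d,c
def world(c,d,u,v):
    z=d[v,u].astype(float); u=np.asarray(u,float);v=np.asarray(v,float)
    p=np.linalg.inv(c['K'])@np.array([u*z,v*z,z]); return (c['R'].T@(p-np.array(c['t']).reshape(3,1))).T
def ray(c,u,v,h):
    o=-c['R'].T@np.array(c['t']).ravel(); r=c['R'].T@np.linalg.inv(c['K'])@np.array([u,v,1.]); return o+r*(h-o[2])/r[2]
def proj(c,X):
    p=c['K']@(c['R']@np.asarray(X,float)+np.array(c['t']).ravel()); return p[:2]/p[2]
E
python3 - <<'E'
from h import *
o=readout.get_obs()
print({k:np.array(v) for k,v in o.items()})
ims=[]
import pickle
D={}
for n in('scene','top'):
    im,d,c=snap(n); D[n]=(im,d,c); cv2.imwrite(f'pics/{n}0.png',im); print(n,c['K'].tolist(),-c['R'].T@np.array(c['t']).ravel(),c['R'].tolist())
pickle.dump(D,open('d0.pkl','wb'))
E
```

```text
pics
{'t': array(0.), 'joints': array([-1.47,  0.21,  1.54,  0.  ,  1.39, -0.15]), 'qd': array([ 0., -0.,  0.,  0., -0.,  0.]), 'tau': array([ -0.  , -38.3 , -29.16,  -0.  ,   0.01,  -0.  ]), 'tcp_pos': array([ 142.08, -556.37,  230.1 ]), 'tool_rot': array([-3.11, -0.39, -0.  ]), 'ft_force': array([-0.33,  0.11, -0.01]), 'wrist_torque': array([0.03, 0.01, 0.  ]), 'grasp_force': array(0.), 'opening': array(84.92)}
scene [[391.4147203325806, 0.0, 321.48405560870526], [0.0, 391.4147203325806, 202.40362023533993], [0.0, 0.0, 1.0]] [ 835.16 -658.91  953.74] [[0.911134479963399, 0.412049535780872, 0.007009956105012489], [0.28690961346868055, -0.6220277306520006, -0.728535775373574], [-0.2958324409544677, 0.6658052886262544, -0.6849718859312633]]
top [[410.2110285939528, 0.0, 321.2407511278108], [0.0, 410.2110285939528, 195.10519258732955], [0.0, 0.0, 1.0]] [ 315.94   66.81 1425.79] [[0.01084399539752829, -0.9999371849809919, -0.0028344057768039], [-0.9866056795710813, -0.010237944257122076, -0.16280177374793064], [0.16276252886307313, 0.004561862522835815, -0.9866547261369701]]
```

View pics/scene0.png

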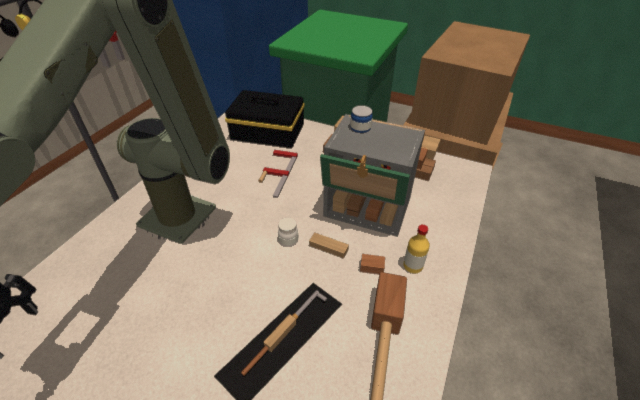

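View pics/top0.png

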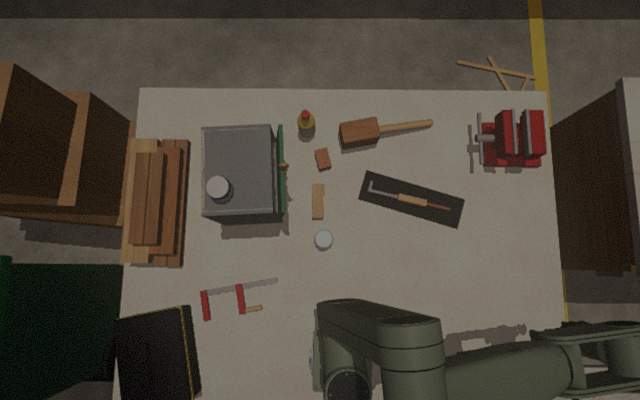

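The scene picture shows the pole on its mat, grip at about (282,330) and hook at (320,294), with the eye at (362,165). In the top view the grip is at (412,200), the hook at (370,186), and the flap edge at u≈281 with the eye at (285,165).

```bash
python3 - <<'E'
from h import *
import pickle
D=pickle.load(open('d0.pkl','rb'))
# mat+pole by top & scene: dark mask
for n,box in(('top',(350,160,475,235)),('scene',(205,275,350,400))):
    im,d,c=D[n]; hsv=cv2.cvtColor(im,cv2.COLOR_BGR2HSV)
    x0,y0,x1,y1=box; sub=np.zeros(im.shape[:2],np.uint8); sub[y0:y1,x0:x1]=1
    m=((hsv[...,2]<60)&(sub>0)).astype(np.uint8)*255
    cs,_=cv2.findContours(m,cv2.RETR_EXTERNAL,2); k=max(cs,key=cv2.contourArea)
    hull=cv2.convexHull(k); hp=np.array([ray(c,*p[0],4)[:2] for p in hull]).astype(np.float32)
    r=cv2.minAreaRect(hp); print(n,'mat',r)
    mm=np.zeros_like(m); cv2.fillConvexPoly(mm,hull,255); mm=cv2.erode(mm,np.ones((3,3)))
    b=((hsv[...,2]>75)&(mm>0)); v,u=np.nonzero(b)
    P=world(c,d,u,v); wood=(hsv[v,u,1]>70)
    big=cv2.morphologyEx((b*255).astype(np.uint8),cv2.MORPH_OPEN,np.ones((5,5)))[v,u]>0
    for nm,s in(('block',big),('wood',wood),('steel',~wood)):
        q=P[s]; 
        if len(q)<4: continue
        mu=np.median(q,0); e=np.linalg.svd((q-q.mean(0))[:,:2])[2][0]
        print(nm,len(q),q.mean(0),mu,'ang',np.degrees(np.arctan2(e[1],e[0])),'px',u[s].mean(),v[s].mean())
im,d,c=D['top']
# locker top
hsv=cv2.cvtColor(im,cv2.COLOR_BGR2HSV)
vv,uu=np.mgrid[0:400,0:640]; P=world(c,d,uu.ravel(),vv.ravel()).reshape(400,640,3)
t=(abs(P[...,2]-288)<8)&(uu>190)&(uu<300)&(vv>110)&(vv<230)
q=P[t]; print('lockertop',q[:,2].mean(),cv2.minAreaRect(q[:,:2].astype(np.float32)))
g=(hsv[...,0]>40)&(hsv[...,0]<85)&(hsv[...,1]>80)&(uu>260)&(uu<300)&(vv>110)&(vv<230)
q=P[g]; print('flap',len(q),q.min(0),q.max(0),np.median(q,0),cv2.minAreaRect(q[:,:2].astype(np.float32)))
# things: clusters of height
for nm,(u,v) in dict(glue=(306,122),screws=(323,240),offcut=(318,202),wedge=(322,159),mallet=(360,132),mh=(425,124),tin=(218,187),eye=(285,165)).items(): print(nm,P[v,u])
im,d,c=D['scene']; P=world(c,d,uu.ravel(),vv.ravel()).reshape(400,640,3); hsv=cv2.cvtColor(im,cv2.COLOR_BGR2HSV)
g=(hsv[...,0]>45)&(hsv[...,0]<85)&(hsv[...,1]>80)&(uu>310)&(uu<420)&(vv>145)&(vv<205)
q=P[g]; A=np.c_[q[:,[0,2]],np.ones(len(q))]; s=np.linalg.lstsq(A,q[:,1],rcond=None)[0]
r=abs(A@s-q[:,1])<6; s=np.linalg.lstsq(A[r],q[r,1],rcond=None)[0]; print('flap plane y=ax+bz+c',s,'angle',np.arctan(-s[1]),q[r].min(0),q[r].max(0))
for nm,(u,v) in dict(eye=(362,165)).items(): print(nm,P[v-4:v+5:2,u])
E
python3 - <<'E'
import cv2
a=cv2.imread('pics/scene0.png')[120:240,300:440]; cv2.imwrite('pics/crop1.png',cv2.resize(a,None,fx=5,fy=5,interpolation=2)[:600,:700])
E
```

```text
top mat ((540.6138916015625, -240.21409606933594), (356.19989013671875, 106.23077392578125), 73.44110107421875)
block 209 [ 531.35 -235.42   51.21] [ 534.63 -239.19   33.23] ang -64.95561993872126 px 412.2392344497608 199.35406698564594
wood 288 [ 528.65 -252.57   43.21] [ 531.66 -249.16   31.58] ang -86.03648099287643 px 416.75347222222223 200.53472222222223
steel 99 [ 564.73 -125.12   22.97] [ 561.06 -119.29   23.99] ang 67.92534329979003 px 378.4646464646465 190.75757575757575
scene mat ((542.46435546875, -242.89198303222656), (355.4242248535156, 106.04950714111328), 73.42193603515625)
block 504 [ 537.76 -243.62   28.79] [ 538.53 -244.91   32.15] ang -103.08401242684891 px 279.6488095238095 332.05555555555554
wood 683 [ 533.95 -265.29   31.2 ] [ 534.3  -259.7    29.91] ang 89.24012676826182 px 273.8125915080527 338.5578330893119
steel 176 [ 571.56 -134.54   37.73] [ 564.13 -121.99   22.81] ang -67.06039672903667 px 310.0113636363636 301.07954545454544
lockertop 287.7322145318895 ((577.7064819335938, 291.52435302734375), (261.4260559082031, 249.3709716796875), 3.4203267097473145)
flap 56 [473.07 179.51 164.32] [711.24 218.82 284.78] [603.52 189.33 280.18] ((591.45166015625, 197.18504333496094), (238.61827087402344, 27.658422470092773), 4.069617748260498)
glue [773.43 125.71 130.45]
screws [389.57  65.67  76.94]
offcut [522.85  84.22  24.55]
wedge [672.78  71.98  35.82]
mallet [752.32 -55.36  95.65]
mh [ 804.91 -291.49   32.13]
tin [512.57 347.67 349.43]
eye [582.9  173.56 315.09]
flap plane y=ax+bz+c [  0.06  -0.16 190.81] angle 0.1570803096828497 [460.73 170.93 153.15] [715.59 211.59 283.13]
eye [[587.86 166.85 306.16]
 [588.96 165.   300.97]
 [588.69 167.78 292.05]
 [588.27 171.06 282.62]
 [588.95 170.71 276.05]]
```

View pics/crop1.png

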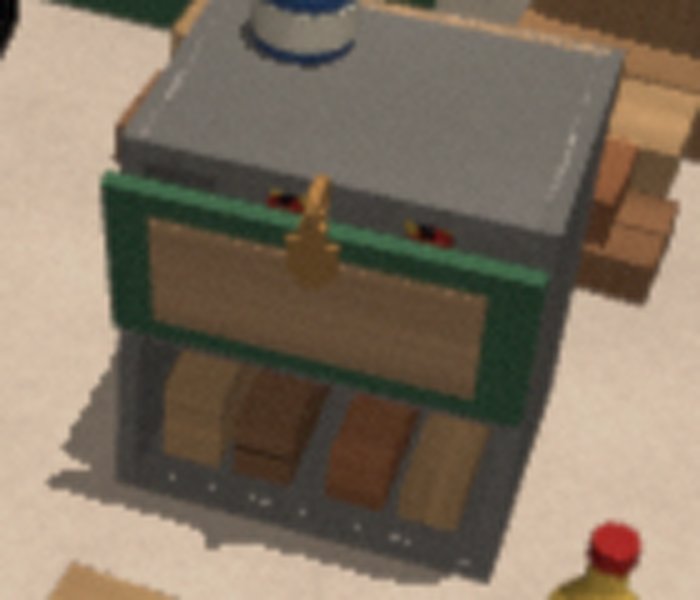

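The crop shows the flap slightly ajar, with the eye ring seen nearly edge-on at crop (318,205), which is scene pixel (363.6,161). Its brass foot is below it, at crop (313,255). I'll move over the pole next.

```bash
python3 -m crank '[9,-4,0,-6,85, 9,-4,0,-6,85, 9,-4,0,-6,85, 9,-4,0,-6,85, 9,-4,0,-6,85]' 40
cat >> h.py <<'E'
def pose():
    o=readout.get_obs(); R=Ro.from_rotvec(o['tool_rot']).as_matrix(); return np.array(o['tcp_pos']),R,o
def plan(X,ang):
    "shift & yaw (units) to TCP X with tool x heading ang deg"
    p,R,o=pose(); s=R.T@(np.asarray(X,float)-p)/25; a=np.degrees(np.arctan2(R[1,0],R[0,0])); dy=(a-ang+180)%360-180
    print('t',o['t'],'tcp',p,'ang',round(a,2),'tilt',R[:,2],'-> rows',s,'yaw',dy/5,'ft',o['ft_force'],'open',o['opening'],'g',o['grasp_force'],'j',np.array(o['joints']))
E
python3 -c "
from h import *
plan([538,-244,230],73.4)"
```

```text
t: 0.6
tcp_pos: [336.7, -402.7, 230.8]
tool_rot: [-2.908, -1.186, -0.0]
ft_force: [1.1, -1.3, 0.4]
opening: 85.3
grasp_force: 0.0
t 0.6 tcp [ 336.66 -402.7   230.84] ang 44.38 tilt [-0.  0. -1.] -> rows [10.2   1.1   0.04] yaw -5.8031604078515215 ft [ 1.1  -1.25  0.42] open 85.31942289410972 g 0.0 j [-1.04  0.1   1.66  0.    1.38 -0.24]
```

```bash
python3 -m crank '[10.2,1.1,0,-5.8,85, 10.2,1.1,0,-5.8,85, 10.2,1.1,0,-5.8,85, 10.2,1.1,0,-5.8,85, 10.2,1.1,0,-5.8,85]'
python3 - <<'E'
from h import *
plan([538,-244,230],73.4)
p,R,_=pose(); im,d,c=snap('wrist'); cv2.imwrite('pics/w1.png',im)
C=-c['R'].T@np.array(c['t']).ravel(); print('cam in tool',R.T@(C-p),'axes',(c['R']@R).tolist(),c['K'][0,0])
E
```

```text
t: 1.1
tcp_pos: [533.1, -248.4, 230.8]
tool_rot: [-2.519, -1.876, 0.001]
ft_force: [0.6, -1.3, -0.4]
opening: 85.1
grasp_force: 0.0
t 1.1 tcp [ 533.08 -248.44  230.79] ang 73.37 tilt [-0.  0. -1.] -> rows [0.23 0.14 0.03] yaw -0.005531607289958629 ft [ 0.64 -1.27 -0.37] open 85.13698954471124 g 0.0 j [-0.58  0.24  1.51 -0.    1.4  -0.29]
cam in tool [  86.25   -0.36 -144.06] axes [[0.0007646998159829418, 0.9999993153989455, 0.0008856838234152319], [-0.944444379292101, 0.001013314594752675, -0.3286697242173268], [-0.32867039668603115, -0.0005851454312262827, 0.9444445076059653]] 298.4196230660667
```

View pics/w1.png

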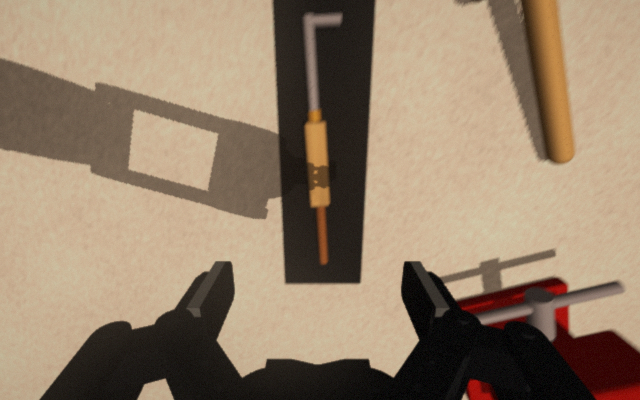

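The wrist view shows the pole along the mat with its grip spanning (317,122)–(317,207). The rod runs to the corner at (312,18) and the pin sticks out to the right, to (341,18). The mat edges run past u≈275–375.

```bash
python3 - <<'E'
from h import *
p,R,_=pose(); im,d,c=snap('wrist'); hsv=cv2.cvtColor(im,cv2.COLOR_BGR2HSV)
def px(m):
    v,u=np.nonzero(m); return u,v
vv,uu=np.mgrid[0:400,0:640]
print('bg',hsv[150,317],hsv[70,312],hsv[240,322],hsv[60,350])
m=(hsv[...,1]>90)&(hsv[...,2]>70)&(uu>295)&(uu<340)&(vv>100)&(vv<275)
w=(cv2.morphologyEx((m*255).astype(np.uint8),cv2.MORPH_OPEN,np.ones((13,13)))>0)
u,v=px(w); W=world(c,d,u,v); h=np.median(W[:,2]); print('block n',len(W),'h',h)
for hh in (34,):
    q=np.array([ray(c,a,b,hh)[:2] for a,b in zip(u,v)],np.float32); r=cv2.minAreaRect(q); print('block rect',r)
def axis(m,h):
    u,v=px(m); q=np.array([ray(c,a,b,h)[:2] for a,b in zip(u,v)]); e=np.linalg.svd(q-q.mean(0))[2][0]; print(len(q),q.mean(0),np.degrees(np.arctan2(e[1],e[0]))%180, np.median(world(c,d,u,v)[:,2])); return q
st=(hsv[...,2]>70)&(uu>290)&(uu<325)&(vv>28)&(vv<100); st=cv2.morphologyEx((st*255).astype(np.uint8),2,np.ones((5,5)))>0
a=axis(st,22); ta=(hsv[...,1]>90)&(hsv[...,2]>50)&(uu>310)&(uu<335)&(vv>212)&(vv<262); b=axis(ta,22)
pin=(hsv[...,2]>70)&(uu>322)&(uu<345)&(vv>8)&(vv<28); q=axis(pin,22)
dd=a.mean(0)-b.mean(0); print('pole ang from tail->rod',np.degrees(np.arctan2(dd[1],dd[0])))
# mat
k=(hsv[...,2]<60)&(uu>265)&(uu<385)&(vv<285)
L=[];Rr=[]
for y in list(range(5,75,5))+list(range(225,275,5)):
    xs=np.nonzero(k[y])[0]; L.append(ray(c,xs.min(),y,4)[:2]); Rr.append(ray(c,xs.max()+1,y,4)[:2])
for s in(L,Rr):
    vx,vy,x0,y0=cv2.fitLine(np.array(s,np.float32),cv2.DIST_HUBER,0,.1,.1).ravel(); print('edge',vx,vy,x0,y0,np.degrees(np.arctan2(vy,vx)))
end=[ray(c,x,np.nonzero(k[:,x])[0].max()+1,4)[:2] for x in range(292,358,6)]; print('end mid',np.mean(end,0))
E
```

```text
bg [ 16 158 202] [19 67 42] [ 12 106  41] [21 67 38]
block n 1841 h 35.182040997402446
block rect ((534.7554321289062, -232.71566772460938), (112.40673065185547, 24.15703773498535), 76.88050842285156)
887 [ 563.56 -117.84] 69.99961371267484 25.30621445095502
481 [ 514.56 -322.59] 76.29893663013705 25.2191844013727
26 [594.66 -94.73] 163.7327562979101 24.858761951531704
pole ang from tail->rod 76.54323392367891Traceback (most recent call last):
  File "<stdin>", line 22, in <module>
    return umr_minimum(a, axis, None, out, keepdims, initial, where)
ValueError: zero-size array to reduction operation minimum which has no identity
```

```bash
python3 -c "
from h import *
plan([540,-212,60],76.5)"
```

```text
t 1.2 tcp [ 535.64 -245.46  230.64] ang 73.73 tilt [ 0.  0. -1.] -> rows [ 1.32 -0.21  6.83] yaw -0.5530879358419497 ft [-0.24 -0.68 -0.  ] open 84.75129304142573 g 0.0 j [-0.58  0.24  1.51  0.    1.4  -0.29]
```

```bash
python3 -m crank '[1.3,-0.2,2,-0.5,60, 1.3,-0.2,4,-0.5,60, 1.3,-0.2,5.5,-0.5,60, 1.3,-0.2,6.5,-0.5,60, 1.3,-0.2,6.8,-0.5,60]'; python3 - <<'E'
from h import *
plan([540,-212,8],76.5)
p,R,_=pose(); im,d,c=snap('wrist'); cv2.imwrite('pics/w2.png',im)
hsv=cv2.cvtColor(im,cv2.COLOR_BGR2HSV)
# block width columns -> lateral position in tool frame
for y in range(170,300,20):
    xs=np.nonzero((hsv[y,:,1]>100)&(hsv[y,:,2]>60))[0]; xs=xs[(xs>250)&(xs<400)]
    if len(xs)>8: 
        A=ray(c,xs.min(),y,34);B=ray(c,xs.max()+1,y,34); print(y,xs.min(),xs.max(),R.T@(A-p),R.T@(B-p))
E
```

```text
t: 1.7
tcp_pos: [532.7, -216.1, 56.8]
tool_rot: [-2.472, -1.924, 0.006]
ft_force: [-1.0, 0.8, -0.2]
opening: 59.8
grasp_force: 0.0
t 1.7 tcp [ 532.66 -216.11   56.76] ang 75.79 tilt [-0.01  0.   -1.  ] -> rows [0.23 0.26 1.95] yaw -0.14212172440902576 ft [-0.99  0.77 -0.24] open 59.835237096523244 g 0.0 j [-0.54  0.41  1.67 -0.    1.07 -0.29]
190 313 344 [35.39 -3.01 22.87] [35.46 15.67 22.7 ]
210 309 348 [22.9  -5.45 22.86] [23.   18.44 22.65]
230 309 348 [ 9.81 -5.56 22.83] [ 9.94 18.9  22.62]
250 310 348 [-3.91 -5.05 22.8 ] [-3.76 19.39 22.58]
270 311 348 [-18.32  -4.51  22.76] [-18.15  19.89  22.54]
290 311 347 [-33.47  -4.61  22.73] [-33.28  19.77  22.51]
```

View pics/w2.png

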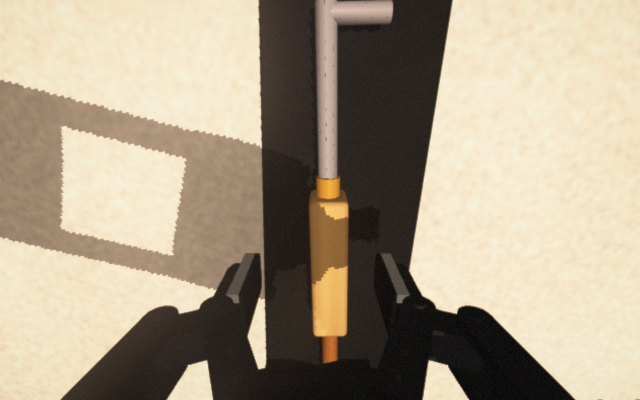

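The wrist view shows the grip between the open fingers, its front end at (328,197) and its rear end at (330,335), a few mm right of centre. The pin is at (362,12). The arm was still settling in this picture. I'll check the pose before going down.

```bash
python3 -m crank '[0,0,0,0,60, 0,0,1,0,60, 0,0,1,0,60]'; python3 - <<'E'
from h import *
plan([540,-212,8],76.5)
p,R,_=pose(); im,d,c=snap('wrist')
hsv=cv2.cvtColor(im,cv2.COLOR_BGR2HSV)
for y in range(170,330,20):
    xs=np.nonzero((hsv[y,:,1]>100)&(hsv[y,:,2]>60))[0]; xs=xs[(xs>250)&(xs<400)]
    if len(xs)>8: 
        A=ray(c,xs.min(),y,34);B=ray(c,xs.max()+1,y,34); print(y,xs.min(),xs.max(),R.T@(A-p),R.T@(B-p))
E
```

```text
t: 2.05
tcp_pos: [536.0, -217.7, 36.3]
tool_rot: [-2.478, -1.929, 0.001]
ft_force: [0.5, 1.2, -0.2]
opening: 60.0
grasp_force: 0.0
t 2.05 tcp [ 536.03 -217.74   36.27] ang 75.79 tilt [-0.  0. -1.] -> rows [0.26 0.1  1.13] yaw -0.14276841933998413 ft [ 0.45  1.18 -0.2 ] open 60.01646446297 g 0.0 j [-0.54  0.44  1.68 -0.    1.02 -0.29]
190 308 335 [41.63 -5.2   2.29] [41.65  9.15  2.27]
210 301 343 [30.67 -8.97  2.29] [30.71 13.57  2.26]
230 300 344 [19.19 -9.71  2.29] [19.23 14.45  2.26]
250 301 344 [ 7.14 -9.38  2.28] [ 7.19 14.83  2.26]
270 302 344 [-5.52 -9.03  2.28] [-5.47 15.22  2.25]
290 303 344 [-18.84  -8.67   2.28] [-18.78  15.64   2.25]
310 304 344 [-32.87  -8.29   2.27] [-32.8   16.08   2.24]
```

```bash
python3 -m crank '[0.2,0.12,0.6,-0.3,60, 0.2,0.12,1.1,-0.3,60, 0.2,0.12,1.1,-0.3,60]' ; python3 -m crank '[0,0,0,0,15, 0,0,0,0,15, 0,0,0,0,15, 0,0,0,0,15, 0,0,0,0,15]' 115;  python3 -m crank '[0,0,-0.3,0,15, 0,0,-0.3,0,15]'
```

```text
t: 2.4
tcp_pos: [539.3, -212.4, 6.9]
tool_rot: [-2.45, -1.961, 0.002]
ft_force: [-0.7, 0.8, -0.4]
opening: 59.9
grasp_force: 0.0
t: 2.9
tcp_pos: [541.4, -213.9, 9.6]
tool_rot: [2.452, 1.961, 0.001]
ft_force: [-0.3, -0.0, 2.8]
opening: 22.2
grasp_force: 113.4
t: 3.1
tcp_pos: [540.9, -213.6, 16.8]
tool_rot: [2.453, 1.962, 0.0]
ft_force: [1.3, -1.3, -1.8]
opening: 21.6
grasp_force: 112.8
```

```bash
python3 -m crank '[0,0,-2,0,15, 0,0,-4,0,15, 0,0,-6,-1,15, 0,0,-8,-2,15, 0,0,-10,-3.2,15]'; python3 -c "
from h import *
plan([545,30,345],93.5)"
```

```text
t: 3.6
tcp_pos: [539.9, -213.0, 267.6]
tool_rot: [-2.151, -2.288, 0.0]
ft_force: [1.0, -0.7, -2.9]
opening: 21.9
grasp_force: 113.4
t 3.6 tcp [ 539.91 -213.02  267.63] ang 93.55 tilt [-0.  0. -1.] -> rows [ 9.69  0.8  -3.09] yaw 0.009139717328764618 ft [ 0.98 -0.72 -2.88] open 21.85632656309183 g 113.44738125801086 j [-0.52  0.19  1.48  0.    1.47 -0.59]
```

```bash
python3 -m crank '[2,0.2,-1.5,0,15, 4,0.4,-3,0,15, 6,0.6,-3.1,0,15, 8,0.8,-3.1,0,15, 9,0.8,-3.1,0,15]'; python3 -m crank '[0,0,0,0,15, 0,0,0,0,15]'; python3 - <<'E'
from h import *
plan([545,30,345],93.5)
im,d,c=snap('wrist'); cv2.imwrite('pics/w3.png',im)
for n in('scene','top'):
    i2,_,_=snap(n); cv2.imwrite(f'pics/{n}3.png',i2)
E
```

```text
t: 4.1
tcp_pos: [547.5, 14.2, 344.4]
tool_rot: [2.156, 2.284, 0.002]
ft_force: [0.7, 0.0, -2.8]
opening: 22.1
grasp_force: 113.4
t: 4.3
tcp_pos: [547.1, 13.4, 343.3]
tool_rot: [-2.153, -2.288, 0.002]
ft_force: [0.1, -1.1, -2.5]
opening: 22.1
grasp_force: 113.4
t 4.3 tcp [547.14  13.43 343.25] ang 93.48 tilt [-0. -0. -1.] -> rows [ 0.67 -0.05 -0.07] yaw -0.004220988011559257 ft [ 0.13 -1.1  -2.48] open 22.100309507548104 g 113.36918234825134 j [-0.13  0.08  1.45 -0.    1.61 -0.19]
```

View pics/w3.png

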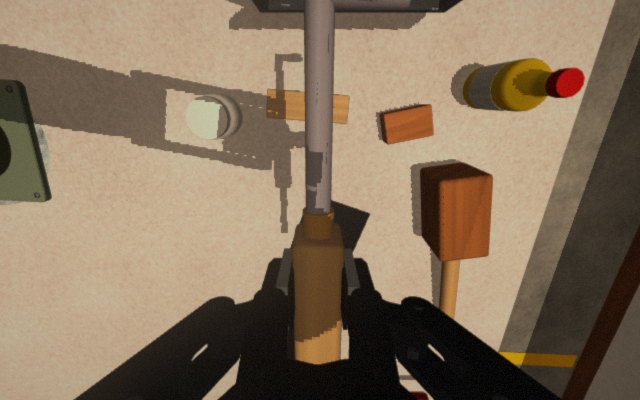

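The wrist view shows the pole firmly held, with the pin just at the top edge (v≈5), so the eye is out of sight. The bench in front is clear at this height. I'll rise and move forward so the wrist camera can see the eye beside the pole.

```bash
python3 -m crank '[0,0,-2.2,0,15, 1.5,-0.2,-2.2,0,15, 3.5,-0.4,-2.2,0,15, 5.2,-0.4,-2.2,0,15, 6.1,-0.4,-2.2,0,15]'; python3 -m crank '[0,0,0,0,15, 0,0,0,0,15]'; python3 - <<'E'
from h import *
import pickle
plan([528,165,396],93.5)
p,R,_=pose(); im,d,c=snap('wrist'); cv2.imwrite('pics/w4.png',im); pickle.dump((p,R,im,d,c),open('w4.pkl','wb'))
print(proj(c,[588,167,304]))
E
```

```text
t: 4.95
tcp_pos: [528.7, 165.2, 398.7]
tool_rot: [-2.156, -2.284, -0.001]
ft_force: [0.1, -0.0, -1.5]
opening: 22.3
grasp_force: 113.7
t: 5.15
tcp_pos: [529.2, 162.8, 398.4]
tool_rot: [2.158, 2.283, -0.002]
ft_force: [0.0, 0.0, -1.6]
opening: 21.4
grasp_force: 113.7
t 5.15 tcp [529.16 162.76 398.35] ang 93.24 tilt [-0. -0. -1.] -> rows [ 0.09 -0.04  0.09] yaw -0.05130051809419456 ft [ 0.02  0.02 -1.62] open 21.351046248874074 g 113.65089297294617 j [ 0.14  0.09  1.34 -0.    1.72  0.09]
[387.01 204.42]
```

View pics/w4.png

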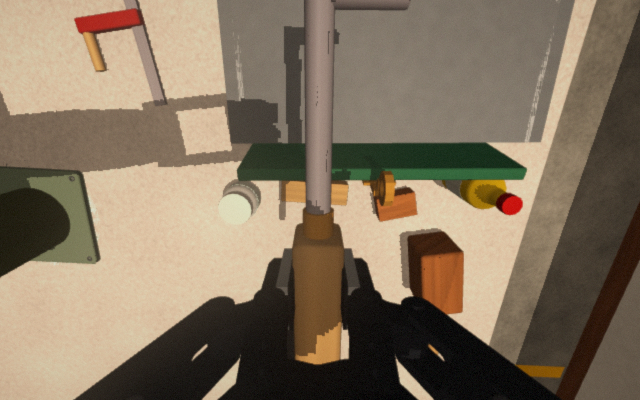

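The wrist view shows the flap's top edge running from (240,160) to (525,165). The brass eye stands at about (386,187), right of the rod, with its foot at (372,187). I'll take a second view from 45 mm to the left.

```bash
python3 -m crank '[0,-1,0,0,15, 0,-1.8,0,0,15, 0,-1.8,0,0,15, 0,-1.8,0,0,15]'; python3 - <<'E'
from h import *
import pickle
p,R,_=pose(); im,d,c=snap('wrist'); pickle.dump((p,R,im,d,c),open('w5.pkl','wb')); cv2.imwrite('pics/w5.png',im)
out=[]
for f in('w4.pkl','w5.pkl'):
    p,R,im,d,c=pickle.load(open(f,'rb')); hsv=cv2.cvtColor(im,cv2.COLOR_BGR2HSV)
    u0,v0=proj(c,[588,170,304]).astype(int); print(f,p,(u0,v0)); 
    x0,y0=u0-45,max(v0-60,0); w=[]
    sub=slice(y0,v0+45),slice(x0,u0+45)
    vv,uu=np.mgrid[sub]; P=world(c,d,uu.ravel(),vv.ravel()); H=hsv[sub].reshape(-1,3)
    m=(P[:,2]>289)&(P[:,2]<340)&(d[sub].ravel()>0)
    q=P[m]; print('pts>289',len(q),q.min(0),q.max(0),np.percentile(q,[3,50,97],axis=0)); 
    pu=uu.ravel()[m];pv=vv.ravel()[m]; print('px',pu.min(),pu.max(),pv.min(),pv.max())
    g=(H[:,0]>45)&(H[:,0]<85)&(H[:,1]>80)&(P[:,2]>270)&(P[:,2]<288); q=P[g]; print('flap top',len(q),q.mean(0),q.min(0),q.max(0))
    a=cv2.resize(im[v0-60:v0+40,u0-50:u0+50],None,fx=4,fy=4,interpolation=2); out.append(a)
cv2.imwrite('pics/c45.png',np.hstack(out))
E
```

```text
t: 5.6
tcp_pos: [484.4, 159.9, 399.1]
tool_rot: [2.158, 2.281, 0.001]
ft_force: [-0.8, 0.5, -2.1]
opening: 21.9
grasp_force: 113.8
w4.pkl [529.16 162.76 398.35] (np.int64(387), np.int64(201))
pts>289 683 [546.74 165.98 289.  ] [621.15 220.19 318.64] [[559.18 169.29 289.2 ]
 [583.05 184.56 306.5 ]
 [604.88 218.92 317.11]]
px 342 431 141 205
flap top 1319 [590.46 190.6  279.6 ] [549.42 180.83 270.02] [631.34 198.09 284.56]
w5.pkl [484.43 159.92 399.1 ] (np.int64(439), np.int64(200))
pts>289 860 [545.76 165.63 289.  ] [619.3  220.61 318.14] [[556.6  169.26 289.22]
 [582.66 184.15 303.88]
 [605.55 219.28 317.05]]
px 394 482 140 204
flap top 1295 [592.24 190.86 279.53] [551.23 181.03 270.04] [634.72 198.45 283.85]
```

View pics/c45.png

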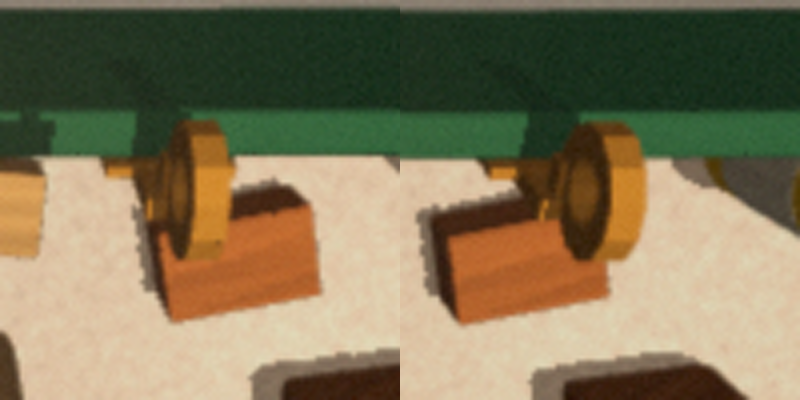

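The paired crop shows the brass ring clearly. In the left crop it spans (165–230, 122–260), and in the right crop (560–645, 122–260). It stands forward of the flap's green top edge, on a short stalk.

```bash
python3 - <<'E'
from h import *
import pickle
from scipy.optimize import least_squares
for f,(ua,ub) in(('w4.pkl',(375,398)),('w5.pkl',(427,453))):
    p,R,im,d,c=pickle.load(open(f,'rb')); hsv=cv2.cvtColor(im,cv2.COLOR_BGR2HSV)
    v0=201 if f=='w4.pkl' else 200
    vv,uu=np.mgrid[v0-35:v0+9,ua:ub]; P=world(c,d,uu.ravel(),vv.ravel()); H=hsv[vv.ravel(),uu.ravel()]
    m=(P[:,2]>294)&(P[:,1]<212); q=P[m]; print(f,len(q),'x',np.percentile(q[:,0],[2,50,98]),'y',np.percentile(q[:,1],[1,99]),'z',np.percentile(q[:,2],[99]))
    # front-most/back-most rim: fit circle r=14.5 to upper rim points (upward-visible)
    bins=np.arange(168,204,3); rim=[]
    for b in bins:
        s=q[(q[:,1]>=b)&(q[:,1]<b+3)]
        if len(s)>3: rim.append([b+1.5,np.percentile(s[:,2],85),np.median(s[:,0])])
    rim=np.array(rim); print(rim)
    r=least_squares(lambda t:np.hypot(rim[:,0]-t[0],rim[:,1]-t[1])-14.5,[182,303],loss='soft_l1'); print('circle',r.x,r.cost)
E
```

```text
w4.pkl 484 x [581.1  583.68 588.63] y [167.54 195.37] z [317.77]
[[169.5  311.96 582.84]
 [172.5  314.56 583.19]
 [175.5  316.36 583.91]
 [178.5  316.89 584.11]
 [181.5  317.18 583.77]
 [184.5  316.73 584.03]
 [187.5  315.39 582.86]
 [190.5  313.9  583.57]
 [193.5  310.28 583.35]
 [196.5  304.63 585.43]]
circle [181.19 302.76] 0.5633999358122872
w5.pkl 617 x [580.89 583.06 588.56] y [167.35 195.44] z [317.63]
[[169.5  312.04 582.75]
 [172.5  314.05 582.75]
 [175.5  316.16 583.8 ]
 [178.5  316.8  584.21]
 [181.5  317.39 583.89]
 [184.5  316.57 583.44]
 [187.5  315.48 581.87]
 [190.5  313.91 581.85]
 [193.5  310.15 583.34]
 [196.5  303.55 584.45]]
circle [181.27 302.67] 0.5164356257787985
```

```bash
python3 - <<'E'
from h import *
import pickle
for f in('w4.pkl','w5.pkl'):
    p,R,im,d,c=pickle.load(open(f,'rb')); hsv=cv2.cvtColor(im,cv2.COLOR_BGR2HSV)
    vv,uu=np.mgrid[0:400,0:640]; P=world(c,d,uu.ravel(),vv.ravel()).reshape(400,640,3)
    fr=[];
    for col in list(range(255,290,4))+list(range(430,520,5)):
        cc=P[:,col]; s=(abs(cc[:,2]-288)<4)&(hsv[:,col,1]<80)
        if s.sum()>5: fr.append([cc[s,0][-1],cc[s,1].min()])
    fr=np.array(fr); k=np.polyfit(fr[:,0],fr[:,1],1); print(f,'locker front edge y at 585',np.polyval(k,585),'slope',k[0],len(fr))
    g=(hsv[...,0]>45)&(hsv[...,0]<85)&(hsv[...,1]>80)&(P[...,2]>276)&(P[...,2]<288)&(vv<185)
    q=P[g]; k=np.polyfit(q[:,0],q[:,1],1); r=q[:,1]-np.polyval(k,q[:,0]); print('flap top y at 585',np.polyval(k,585),k[0],'range',np.percentile(r,[2,98]),'x',np.percentile(q[:,0],[0,100]),'z',np.median(q[:,2]))
    # pin and rod in tool frame
    T=(P-p)@R
    m=(vv<12)&(abs(T[...,2]+10)<16)&(uu>300)&(uu<430)&(d>0)
    u=uu[m]; t=T[m]; print('pin rows:')
    for y in (0,3,6,9,12):
        s=m&(vv==min(y,11)); print(y,uu[s].min(),uu[s].max(),T[s][:,1].min(),T[s][:,1].max(),'x',np.median(T[s][T[s][:,1]>14][:,0]) if (T[s][:,1]>14).any() else None,'z',np.percentile(T[s][T[s][:,1]>14][:,2],[5,50]) if (T[s][:,1]>14).any() else None)
    # rod direction
    for y in (40,100,150,200):
        s=(vv==y)&(abs(T[...,2]+10)<14)&(uu>290)&(uu<350); print('rod',y,T[s][:,0].mean(),T[s][:,1].min(),T[s][:,1].max(),'ztop',np.percentile(T[s][:,2],10))
E
```

```text
w4.pkl locker front edge y at 585 217.387831368127 slope 0.059715060817982564 27
flap top y at 585 189.2667557142268 0.059528796090123494 range [-6.47  4.97] x [456.89 713.53] z 281.23925489390695
pin rows:
0 304 410 -5.101242724663581 34.60060406759262 x 120.62921590096664 z [-16.08 -14.78]
3 304 409 -5.08310991952313 34.16822263068504 x 119.80369293755341 z [-15.33 -14.28]
6 304 408 -5.0860835880154625 34.684664211949965 x 119.13481431856337 z [-14.11 -13.1 ]
9 304 406 -5.171662971049664 34.02290537608393 x 118.56413628630571 z [-12.22 -11.39]
12 304 334 -5.15190659942002 6.429316938658916 x None z None
rod 40 107.27034529149533 -5.291217746023895 6.630139623886261 ztop -17.2571889029405
rod 100 85.46731994106796 -5.1311646235500765 6.069332958020885 ztop -16.958416189120168
rod 150 65.08912057569368 -5.4524133375979735 6.0621318066217125 ztop -17.07601932655447
rod 200 42.34845050828312 -5.257948561252633 5.957617833611742 ztop -16.883257853756124
w5.pkl locker front edge y at 585 222.96246350109848 slope -0.12545286158676064 21
flap top y at 585 189.2535587684558 0.06014061787879873 range [-6.35  5.05] x [456.81 713.91] z 281.1904043483488
pin rows:
0 304 410 -5.057635210320345 34.68116659196591 x 120.56390257147766 z [-16.2  -15.02]
3 304 409 -5.114835996746818 34.467562743100075 x 119.806002902637 z [-15.27 -14.27]
6 304 408 -5.147848854633978 33.99960305308579 x 119.09267252686388 z [-14.2  -13.25]
9 304 406 -5.070490555947946 33.984328563659695 x 118.56286188451689 z [-12.49 -11.4 ]
12 304 334 -5.212057545295652 6.358987058921402 x None z None
rod 40 107.25758069782933 -5.299518242001294 6.582367973402087 ztop -17.031935514601784
rod 100 85.46601354933568 -5.159947064801055 6.126529370295887 ztop -16.673149777099926
rod 150 65.05915350637271 -5.516185546036845 6.0322972816610525 ztop -17.084999700119074
rod 200 42.37130043015 -5.266409956352889 5.933071897513861 ztop -16.80373501945634
```

```bash
python3 -m crank '[-1.5,0,0,0,15, -3,0,0,0,15, -4.2,0.5,0,0,15, -4.2,1,1,0,15, -4.2,1.5,2,0,15]'; python3 -c "
from h import *
plan([542.1,54.2,291.7],93.4)"
```

```text
t: 6.15
tcp_pos: [529.4, 56.6, 349.1]
tool_rot: [2.159, 2.279, 0.003]
ft_force: [-0.1, 0.1, -3.4]
opening: 21.9
grasp_force: 113.9
t 6.15 tcp [529.44  56.61 349.12] ang 93.11 tilt [ 0. -0. -1.] -> rows [-0.12  0.49  2.3 ] yaw -0.05791430226945522 ft [-0.08  0.13 -3.4 ] open 21.86119392081173 g 113.88557553291321 j [-0.06  0.05  1.48 -0.    1.61 -0.11]
```

```bash
python3 -m crank '[-0.1,0.4,1,0,15, -0.1,0.4,2,0,15, -0.1,0.4,2.3,0,15, -0.1,0.4,2.3,0,15, -0.1,0.4,2.3,0,15]'; python3 - <<'E'
from h import *
import pickle
plan([542.1,54.2,291.7],93.4)
for i in range(2):
    im,d,c=snap('scene'); print(readout.get_obs()['tcp_pos'],readout.get_obs()['ft_force'])
cv2.imwrite('pics/s6.png',im); u,v=proj(c,[580,181,303]).astype(int); t,_,_=snap('top')
cc=optics.get_calibration('top'); a,b=proj(cc,[580,181,303]).astype(int)
cv2.imwrite('pics/c6.png',np.hstack([cv2.resize(im[v-35:v+35,u-35:u+35],(400,400),interpolation=2),cv2.resize(t[b-35:b+35,a-35:a+35],(400,400),interpolation=2)]))
E
```

```text
t: 6.65
tcp_pos: [538.5, 56.5, 292.6]
tool_rot: [2.156, 2.283, 0.002]
ft_force: [-0.3, -0.0, -1.7]
opening: 21.6
grasp_force: 113.8
t 6.65 tcp [538.45  56.48 292.57] ang 93.29 tilt [ 0. -0. -1.] -> rows [-0.1   0.14  0.04] yaw -0.021802199338833362 ft [-0.29 -0.01 -1.67] open 21.564890708821828 g 113.79929065704346 j [-0.06  0.09  1.55 -0.    1.5  -0.11]
[538.67  56.59 293.18] [ 0.53  0.22 -1.35]
[538.67  56.63 293.38] [ 0.03  0.26 -2.21]
```

View pics/c6.png

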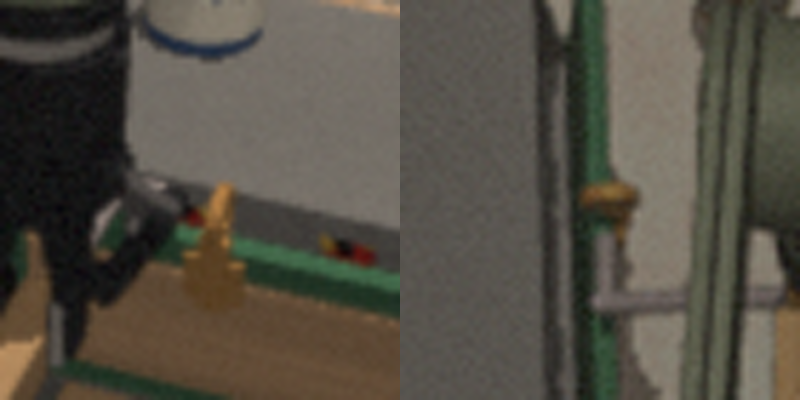

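The left crop (scene) shows the arm half hiding the eye at (222,240). The right crop (top) shows the pin pointing straight at the ring: pin axis at x≈607, ring centre at x≈610, tip about 15 mm short. I'll correct by about 2 mm and advance gently.

```bash
python3 -m crank '[-0.09,0.2,0.06,0,15, -0.09,0.45,0.06,0,15, -0.09,0.45,0.06,0,15, -0.09,0.45,0.06,0,15]'; python3 -c "
from h import *
plan([542.1,54.2,291.7],93.4)"
python3 -m crank '[0,0.05,0,0,15, 0,0.1,0,0,15, 0,0.15,0,0,15, 0,0.2,0,0,15, 0,0.2,0,0,15]'; python3 -c "
from h import *
plan([542.1,54.2,291.7],93.4)"
```

```text
t: 7.2
tcp_pos: [549.1, 55.2, 289.7]
tool_rot: [-2.156, -2.285, 0.0]
ft_force: [0.2, -0.3, -2.4]
opening: 22.0
grasp_force: 113.8
t 7.2 tcp [549.11  55.21 289.71] ang 93.31 tilt [-0.  0. -1.] -> rows [-0.02 -0.28 -0.08] yaw -0.017070337529031577 ft [ 0.15 -0.35 -2.45] open 22.028203230295254 g 113.7982714176178 j [-0.06  0.12  1.52  0.    1.5  -0.11]
t: 7.7
tcp_pos: [554.1, 55.5, 289.8]
tool_rot: [2.156, 2.285, 0.0]
ft_force: [-0.2, -0.4, -1.6]
opening: 21.7
grasp_force: 113.7
t 7.7 tcp [554.06  55.46 289.79] ang 93.32 tilt [ 0. -0. -1.] -> rows [-0.02 -0.48 -0.08] yaw -0.016775365467850634 ft [-0.18 -0.38 -1.65] open 21.69589558531216 g 113.736172914505 j [-0.06  0.13  1.51 -0.    1.5  -0.11]
```

```bash
python3 -m crank '[-0.02,0,-0.07,0,15, -0.02,0,-0.07,0,15, -0.02,0.04,-0.07,0,15, -0.02,0.08,-0.07,0,15, -0.02,0.12,-0.07,0,15]'; python3 -c "
from h import *
plan([542.1,55,291.7],93.4)"
python3 -m crank '[0,0.04,0,0,15, 0,0.08,0,0,15, 0,0.08,0,0,15]'; python3 -c "
from h import *
plan([542.1,55,291.7],93.4)"
```

```text
t: 8.2
tcp_pos: [557.0, 55.1, 291.5]
tool_rot: [-2.156, -2.285, -0.0]
ft_force: [0.2, 0.3, -2.7]
opening: 22.2
grasp_force: 113.7
t 8.2 tcp [557.03  55.13 291.5 ] ang 93.31 tilt [ 0.  0. -1.] -> rows [ 0.03 -0.6  -0.01] yaw -0.017875558358906574 ft [ 0.23  0.28 -2.72] open 22.231677674468642 g 113.6681342124939 j [-0.06  0.13  1.5   0.    1.51 -0.11]
t: 8.5
tcp_pos: [559.1, 55.3, 291.5]
tool_rot: [-2.156, -2.285, -0.0]
ft_force: [-0.2, 0.9, -2.0]
opening: 21.8
grasp_force: 113.7
t 8.5 tcp [559.06  55.26 291.5 ] ang 93.31 tilt [-0.  0. -1.] -> rows [ 0.03 -0.68 -0.01] yaw -0.017328369471181305 ft [-0.2   0.92 -1.96] open 21.752946040752956 g 113.66644978523254 j [-0.06  0.14  1.5   0.    1.51 -0.11]
```

```bash
python3 -m crank '[0,0.06,0,0,15, 0,0.12,0,0,15, 0,0.18,0,0,15, 0,0.24,0,0,15, 0,0.3,0,0,15]'; python3 -m crank '[0,0.08,0,0,15, 0,0.16,0,0,15, 0,0.2,0,0,15, 0,0.2,0,0,15]'; python3 - <<'E'
from h import *
plan([572,55,291.7],93.4)
for i in range(3):
    t,_,cc=snap('top'); print(readout.get_obs()['ft_force'])
s,_,c=snap('scene')
a,b=proj(cc,[580,181,303]).astype(int);u,v=proj(c,[580,181,303]).astype(int)
cv2.imwrite('pics/c7.png',np.hstack([cv2.resize(s[v-35:v+35,u-35:u+35],(400,400),interpolation=2),cv2.resize(t[b-35:b+35,a-35:a+35],(400,400),interpolation=2)]))
E
```

```text
t: 9.0
tcp_pos: [566.6, 55.7, 291.5]
tool_rot: [-2.156, -2.285, -0.0]
ft_force: [-0.2, 0.2, -2.3]
opening: 22.2
grasp_force: 113.7
t: 9.4
tcp_pos: [571.6, 56.0, 291.5]
tool_rot: [-2.156, -2.285, 0.0]
ft_force: [0.3, -0.6, -2.0]
opening: 21.8
grasp_force: 113.7
t 9.4 tcp [571.57  55.97 291.5 ] ang 93.32 tilt [-0. -0. -1.] -> rows [-0.04  0.01 -0.01] yaw -0.01669894907718117 ft [ 0.33 -0.59 -2.  ] open 21.83456373961354 g 113.6679196357727 j [-0.05  0.17  1.47 -0.    1.51 -0.11]
[-0.13  0.71 -2.14]
[ 0.64 -0.16 -1.87]
[ 0.24 -0.75 -1.96]
```

View pics/c7.png

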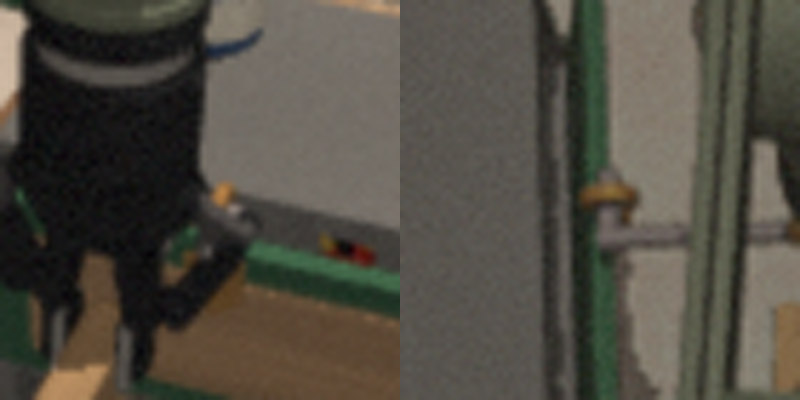

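The top crop shows the pin passed right through the ring at (607,197), with the rod close to its near side, and the forces are at the noise level. I'll start pulling along the arc.

```bash
python3 -m crank '[-0.12,0,0.02,0,15, -0.24,0,0.05,0,15, -0.36,0,0.08,0,15, -0.48,0,0.12,0,15, -0.6,0,0.16,0,15]'; python3 - <<'E'
from h import *
plan([572,55,291.7],93.4)
for i in range(2):
    snap('top'); o=readout.get_obs(); print(o['tcp_pos'],o['ft_force'])
E
```

```text
t: 10.1
tcp_pos: [572.3, 42.8, 287.6]
tool_rot: [-2.153, -2.284, -0.005]
ft_force: [-0.0, 6.2, -2.5]
opening: 22.2
grasp_force: 113.7
t 10.1 tcp [572.28  42.78 287.57] ang 93.38 tilt [ 0.  0. -1.] -> rows [ 0.49  0.02 -0.16] yaw -0.0033110497607822253 ft [-0.    6.21 -2.51] open 22.236397711011257 g 113.71395707130432 j [-0.08  0.17  1.47  0.    1.5  -0.14]
[572.28  42.21 287.36] [-0.29  4.65 -1.21]
[572.24  42.22 287.48] [-0.04  5.09 -1.47]
```

```bash
python3 -m crank '[-0.24,0,0.08,0,15, -0.47,0,0.16,0,15, -0.7,0,0.26,0,15, -0.93,0,0.37,0,15, -1.15,0,0.48,0,15]'; python3 - <<'E'
from h import *
for i in range(3):
    snap('top'); o=readout.get_obs(); print(o['tcp_pos'],o['ft_force'],o['wrist_torque'])
E
```

```text
t: 10.7
tcp_pos: [573.9, 13.5, 275.5]
tool_rot: [-2.154, -2.284, -0.003]
ft_force: [0.1, 4.9, -1.7]
opening: 22.2
grasp_force: 113.7
[573.79  12.54 274.97] [ 0.53  5.04 -1.98] [ 0.92 -0.08 -0.01]
[573.81  12.57 275.23] [ 0.07  3.35 -1.02] [0.73 0.   0.04]
[573.83  12.56 275.47] [ 0.4   2.85 -1.77] [ 0.69 -0.01  0.07]
```

```bash
python3 -m crank '[-0.21,0,0.12,0,15, -0.43,0,0.26,0,15, -0.63,0,0.4,0,15, -0.83,0,0.55,0,15, -1.03,0,0.7,0,15]'; python3 - <<'E'
from h import *
for i in range(3):
    snap('top'); o=readout.get_obs(); print(o['tcp_pos'],o['ft_force'],o['wrist_torque'])
E
```

```text
t: 11.35
tcp_pos: [575.5, -12.5, 258.3]
tool_rot: [-2.155, -2.285, -0.002]
ft_force: [-0.5, 5.8, -1.5]
opening: 22.3
grasp_force: 113.8
[575.3  -13.38 257.58] [ 1.13  3.84 -1.19] [ 0.98 -0.09 -0.  ]
[575.29 -13.35 257.86] [ 0.12  2.88 -1.46] [0.71 0.03 0.01]
[575.33 -13.36 258.12] [-1.01  2.13 -2.06] [0.59 0.06 0.04]
```

```bash
python3 -m crank '[-0.19,0,0.18,0,15, -0.37,0,0.36,0,15, -0.54,0,0.55,0,15, -0.71,0,0.76,0,15, -0.86,0,0.95,0,15]'; python3 - <<'E'
from h import *
for i in range(3):
    snap('top'); o=readout.get_obs(); print(o['tcp_pos'],o['ft_force'],o['wrist_torque'])
E
```

```text
t: 12.0
tcp_pos: [576.9, -35.4, 234.2]
tool_rot: [2.156, 2.284, 0.0]
ft_force: [-0.4, 3.3, 1.7]
opening: 21.9
grasp_force: 114.1
[576.53 -36.12 233.18] [1.65 2.69 0.04] [ 0.9  -0.21 -0.08]
[576.59 -36.04 233.6 ] [0.61 1.52 0.26] [ 0.54 -0.01  0.05]
[576.63 -36.02 233.93] [ 0.35  1.32 -0.62] [ 0.4  -0.02  0.04]
```

```bash
python3 -m crank '[-0.15,0,0.2,0,15, -0.29,0,0.4,0,15, -0.43,0,0.61,0,15, -0.55,0,0.83,0,15, -0.67,0,1.05,0,15]'; python3 - <<'E'
from h import *
for i in range(3):
    snap('top'); o=readout.get_obs(); print(o['tcp_pos'],o['ft_force'],o['wrist_torque'])
E
python3 -m crank '[-0.11,0,0.22,0,15, -0.21,0,0.45,0,15, -0.3,0,0.68,0,15, -0.38,0,0.92,0,15, -0.45,0,1.16,0,15]'; python3 - <<'E'
from h import *
for i in range(3):
    im,d,c=snap('scene'); o=readout.get_obs(); print(o['tcp_pos'],o['ft_force'],o['wrist_torque'])
hsv=cv2.cvtColor(im,cv2.COLOR_BGR2HSV); vv,uu=np.mgrid[0:400,0:640]; P=world(c,d,uu.ravel(),vv.ravel()).reshape(400,640,3)
g=(hsv[...,0]>45)&(hsv[...,0]<85)&(hsv[...,1]>70)&(uu>290)&(uu<430)&(vv>145)&(vv<280)&(P[...,0]>640)&(P[...,1]<215)
q=P[g]; k=np.polyfit(q[:,1],q[:,2],1); r=abs(np.polyval(k,q[:,1])-q[:,2])<8; k=np.polyfit(q[r,1],q[r,2],1); print(len(q),k,'angle',np.pi/2-np.arctan(k[0]))
E
```

```text
t: 12.65
tcp_pos: [577.8, -51.9, 207.6]
tool_rot: [2.156, 2.284, 0.0]
ft_force: [0.6, 1.5, 1.3]
opening: 22.0
grasp_force: 114.2
[577.35 -52.51 206.48] [0.81 0.94 1.76] [ 0.69 -0.34 -0.23]
[577.44 -52.48 206.99] [ 0.22  1.51 -0.68] [ 0.46 -0.17 -0.1 ]
[577.49 -52.49 207.37] [0.94 0.62 0.01] [ 0.24 -0.13 -0.08]
t: 13.3
tcp_pos: [578.3, -63.0, 178.5]
tool_rot: [2.156, 2.285, -0.0]
ft_force: [-0.1, 0.9, 0.6]
opening: 21.9
grasp_force: 114.3
[577.79 -63.32 177.27] [1.38 0.03 0.18] [ 0.59 -0.37 -0.21]
[577.9  -63.33 177.75] [0.7  1.2  0.53] [ 0.41 -0.18 -0.11]
[577.94 -63.41 178.21] [ 0.5  -0.31 -1.31] [ 0.22 -0.07 -0.02]
671 [ -0.31 221.35] angle 1.8755395745515637
```

```bash
python3 -m crank '[-0.06,0,0.24,0,15, -0.11,0,0.48,0,15, -0.15,0,0.73,0,15, -0.19,0,0.98,0,15, -0.21,0,1.23,0,15]'; python3 - <<'E'
from h import *
import pickle
for i in range(3):
    im,d,c=snap('scene'); o=readout.get_obs(); print(o['tcp_pos'],o['ft_force'],o['wrist_torque'])
p,R,_=pose(); w,wd,wc=snap('wrist'); pickle.dump((p,R,w,wd,wc),open('w8.pkl','wb'))
cv2.imwrite('pics/c8.png',np.hstack([cv2.resize(im[130:290,280:440],(400,400),interpolation=2),cv2.resize(w[0:250,200:450],(400,400),interpolation=2)]))
E
```

```text
t: 13.95
tcp_pos: [578.6, -68.0, 147.7]
tool_rot: [-2.156, -2.284, -0.0]
ft_force: [0.3, 2.2, 1.6]
opening: 22.2
grasp_force: 114.3
[578.01 -68.01 146.42] [ 1.41  0.16 -0.64] [ 0.61 -0.33 -0.23]
[578.12 -68.13 146.92] [ 0.34  1.06 -0.3 ] [ 0.41 -0.11 -0.09]
[578.19 -68.32 147.38] [ 0.32  0.32 -1.28] [ 0.25 -0.03  0.01]
```

View pics/c8.png

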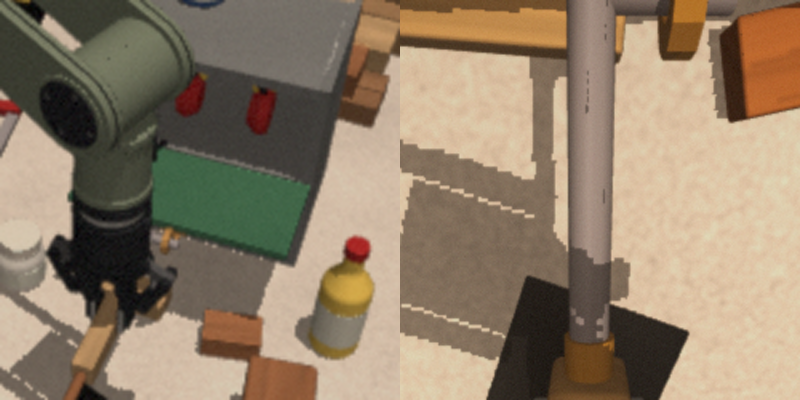

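The scene crop shows the flap almost level and the eye at (170,238) with the pole hooked in. The wrist crop shows the pin through the ring at (683,25). I'll measure the flap angle and the pole's pitch.

```bash
cat > flap.py <<'E'
from h import *
def flap():
    im,d,c=snap('scene'); hsv=cv2.cvtColor(im,cv2.COLOR_BGR2HSV); vv,uu=np.mgrid[0:400,0:640]; P=world(c,d,uu.ravel(),vv.ravel()).reshape(400,640,3)
    g=(hsv[...,0]>45)&(hsv[...,0]<85)&(hsv[...,1]>70)&(P[...,0]>560)&(P[...,0]<720)&(P[...,1]>60)&(P[...,1]<215)&(P[...,2]>100)&(P[...,2]<240)
    g=cv2.erode(g.astype(np.uint8),np.ones((3,3)))>0
    q=P[g]; A=np.c_[q[:,:2]-[640,140],np.ones(len(q))]; s=np.linalg.lstsq(A,q[:,2],rcond=None)[0]
    r=abs(A@s-q[:,2])<5; s=np.linalg.lstsq(A[r],q[r,2],rcond=None)[0]; print(len(q),'slope x,y, z mid',s,'ang',np.pi/2-np.arctan(s[1]),q[r].min(0),q[r].max(0))
def rod():
    p,R,_=pose(); im,d,c=snap('wrist'); vv,uu=np.mgrid[0:400,0:640]; P=world(c,d,uu.ravel(),vv.ravel()).reshape(400,640,3); T=(P-p)@R
    for y in (20,60,110,160,195):
        s=(vv==y)&(abs(T[...,2]+10)<25)&(uu>290)&(uu<350); print('rod',T[s][:,0].mean(),T[s][:,1].min(),T[s][:,1].max(),'ztop',np.percentile(T[s][:,2],10))
E
python3 -c "
from flap import *
flap();rod()"
```

```text
1420 slope x,y, z mid [  0.01  -0.07 161.15] ang 1.6443348851014743 [564.09  75.45 153.67] [716.22 204.6  167.96]
rod 113.9516126502354 -5.197182748328849 6.45161574907551 ztop -17.093663911353865
rod 100.26947613275716 -4.916136022608061 6.27583883020069 ztop -17.11120982102125
rod 81.55689080237873 -5.197085601936725 6.273801965927911 ztop -16.892990384396146
rod 60.74966921458999 -5.524444400546377 6.116983907091132 ztop -16.85812295519642
rod 44.797871842810785 -5.192237868773833 5.906351778917716 ztop -17.1183600162685
```

```bash
python3 -m crank '[0,0,0.1,0,15, -0.01,0,0.2,0,15, -0.01,0,0.28,0,15, -0.01,0,0.36,0,15]'; python3 -c "
from flap import *
plan([572,55,291.7],93.4)
flap();flap();plan([572,55,291.7],93.4)"
```

```text
t: 14.65
tcp_pos: [578.6, -68.5, 139.4]
tool_rot: [2.156, 2.285, -0.0]
ft_force: [-1.9, -1.4, 1.0]
opening: 21.9
grasp_force: 114.2
t 14.65 tcp [578.56 -68.5  139.36] ang 93.31 tilt [-0. -0. -1.] -> rows [ 4.95  0.02 -6.09] yaw -0.017386665401352273 ft [-1.9  -1.38  1.  ] open 21.92845160697552 g 114.22784686088562 j [-0.27  0.31  1.61 -0.    1.22 -0.32]
1416 slope x,y, z mid [  0.    -0.03 157.75] ang 1.601299561302215 [564.13  75.39 152.05] [716.05 207.03 163.95]
1418 slope x,y, z mid [  0.    -0.03 157.69] ang 1.596653049640053 [564.48  75.24 152.22] [716.04 205.97 163.34]
t 14.75 tcp [578.48 -68.42 139.02] ang 93.31 tilt [-0. -0. -1.] -> rows [ 4.94  0.02 -6.11] yaw -0.018422979807331784 ft [-0.7  -1.36  1.01] open 22.038869841789072 g 114.20239448547363 j [-0.27  0.31  1.61 -0.    1.22 -0.32]
```

```bash
python3 -m crank '[0,0,0.05,0,15, 0,0,0.1,0,15, 0,0,0.1,0,15]'; python3 -m crank '[0,0,0.04,0,15, 0,0,0.08,0,15, 0,0,0.08,0,15]';python3 -c "
from flap import *
flap();plan([572,55,291.7],93.4)"
```

```text
t: 15.05
tcp_pos: [578.5, -68.3, 136.6]
tool_rot: [-2.156, -2.285, 0.0]
ft_force: [-1.8, -1.3, 1.1]
opening: 22.2
grasp_force: 114.2
t: 15.35
tcp_pos: [578.6, -68.3, 134.8]
tool_rot: [-2.156, -2.285, -0.0]
ft_force: [-1.9, -0.7, 1.0]
opening: 21.9
grasp_force: 114.3
1498 slope x,y, z mid [ -0.     0.   155.72] ang 1.5701570509410456 [563.39  74.88 151.34] [716.4  206.34 160.48]
t 15.4 tcp [578.6  -68.28 134.84] ang 93.31 tilt [-0.  0. -1.] -> rows [ 4.94  0.02 -6.27] yaw -0.017331159828540877 ft [-2.2  -1.44  1.03] open 22.115266296962357 g 114.33180212974548 j [-0.27  0.32  1.61  0.    1.21 -0.32]
```

```bash
for i in 1 2; do python3 -m crank '[0,0,0.04,0,15, 0,0,0.04,0,15, 0,0,0.04,0,15]' | grep -E 'pos|ft'; done
```

```text
tcp_pos: [578.7, -68.3, 134.1]
ft_force: [-2.5, -0.9, 4.3]
tcp_pos: [578.9, -68.4, 133.5]
ft_force: [-3.4, -1.5, 5.9]
```

```bash
python3 -m crank '[0,0,0.04,0,15, 0,0,0.04,0,15, 0,0,0.04,0,15]' | grep -E 'pos|ft'; python3 -c "
from flap import *
flap();flap();rod();plan([572,55,291.7],93.4)"
```

```text
tcp_pos: [579.6, -68.5, 132.4]
ft_force: [0.3, -0.2, 4.7]
1520 slope x,y, z mid [  0.    -0.   155.76] ang 1.5732380087817217 [563.24  75.48 151.05] [716.7  210.28 160.79]
1513 slope x,y, z mid [ -0.    -0.   155.77] ang 1.5711736058349126 [563.68  73.56 151.02] [716.34 207.54 160.01]
rod 113.28241403863447 -6.15157379566005 5.108215958971279 ztop -20.232296306595963
rod 99.98716131415661 -5.95609289689768 5.369363694162072 ztop -19.393608844003225
rod 81.65509993507983 -5.951669593731312 5.2520617528569185 ztop -19.564851950194026
rod 61.11526544364526 -5.8495467565370936 5.605195002995848 ztop -18.75769297072525
rod 45.17652157064094 -5.625669972686204 5.379930775669374 ztop -18.05385350467599
t 16.45 tcp [579.31 -68.5  132.1 ] ang 93.29 tilt [ 0. -0. -1.] -> rows [ 4.95  0.   -6.39] yaw -0.022455773606958475 ft [ 0.82 -0.42  1.68] open 22.135878020789498 g 114.29238796234131 j [-0.27  0.32  1.62  0.    1.2  -0.32]
```

```bash
python3 -m crank '[0,0,-0.05,0,15, 0,0,-0.08,0,15, 0,0,-0.08,0,15, 0,0,-0.08,0,15]'| grep -E 'pos|ft';  python3 -m crank '[0,-0.05,0,0,15, 0,-0.1,0,0,15, 0,-0.15,0,0,15, 0,-0.2,0,0,15, 0,-0.2,0,0,15]'| grep -E 'pos|ft'
```

```text
tcp_pos: [578.0, -68.3, 133.0]
ft_force: [0.9, -1.0, -0.7]
tcp_pos: [573.0, -68.4, 133.5]
ft_force: [0.6, -0.5, -2.5]
```

```bash
python3 -m crank '[0,-0.1,0,0,15, 0,-0.2,0,0,15, 0,-0.3,0,0,15, 0,-0.4,0,0,15, 0,-0.5,0,0,15]'| grep -E 'pos|ft';  python3 -m crank '[0,-0.1,0,0,15, 0,-0.2,0,0,15, 0,-0.3,0,0,15, 0,-0.4,0,0,15, 0,-0.5,0,0,15]'| grep -E 'pos|ft'; python3 - <<'E'
from flap import *
flap(); rod(); plan([0,0,0],0); im,d,c=snap('wrist'); cv2.imwrite('pics/w9.png',im)
E
```

```text
tcp_pos: [560.9, -69.3, 133.8]
ft_force: [-0.0, 0.5, -1.1]
tcp_pos: [548.5, -70.1, 133.8]
ft_force: [0.8, 0.1, -2.4]
1510 slope x,y, z mid [ -0.    -0.   155.75] ang 1.571481873785064 [563.79  75.54 150.86] [716.77 207.85 160.27]
rod 113.30404285250934 -5.390160849555061 5.860798090140659 ztop -19.743520023230516
rod 100.03664303083109 -5.719814669266763 5.765519210875659 ztop -19.052598565730314
rod 81.60130659484274 -5.555992250545548 6.150534668584495 ztop -18.803538828966833
rod 60.98721333431624 -5.449917011734464 6.142816703827139 ztop -18.29345665503025
rod 45.082981948310675 -5.650153969988039 5.9016550843791755 ztop -18.073239647799525
t 18.45 tcp [548.26 -70.02 133.73] ang 93.31 tilt [-0.  0. -1.] -> rows [  4.06 -21.73   5.36] yaw 18.661284113137434 ft [ 0.37  0.8  -2.31] open 21.854649540334954 g 113.75458002090454 j [-0.28  0.26  1.69 -0.    1.19 -0.34]
```

View pics/w9.png

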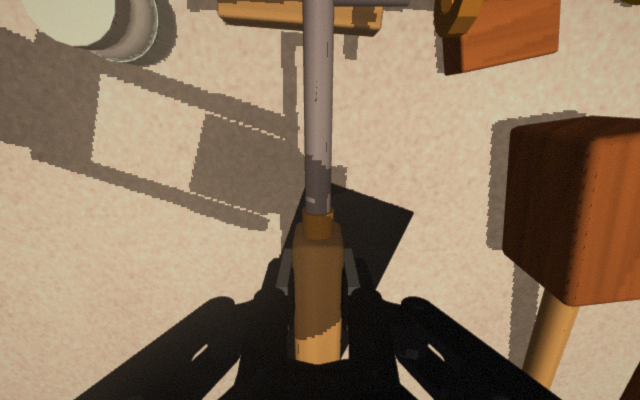

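The wrist view shows the pin free, its tip at (408,3) left of the ring at (458,15). I'll back straight away from the locker and return to the mat.

```bash
python3 -m crank '[-1,0,0,0,15, -2,0,0,0,15, -3.2,0,0,1,15, -4.5,0,0,2,15, -5.6,0,0.5,3,15]'| grep -E 'pos|ft'; python3 - <<'E'
from h import *
plan([548.3,-216.8,90],73.43)
for n,box in(('top',(350,150,475,240)),('scene',(205,275,350,399))):
    im,d,c=snap(n); 
import pickle
E
```

```text
tcp_pos: [558.7, -212.4, 123.4]
ft_force: [0.4, -0.1, -1.7]
t 19.0 tcp [ 558.67 -212.36  123.4 ] ang 78.1 tilt [ 0. -0. -1.] -> rows [-0.26 -0.38  1.33] yaw 0.9335571458802747 ft [ 0.38 -0.08 -1.71] open 21.759222944635972 g 113.75721573829651 j [-0.51  0.36  1.59 -0.    1.19 -0.3 ]
```

```bash
python3 -m crank '[-0.3,-0.4,0.5,0.5,15, -0.3,-0.4,0.7,0.9,15, -0.3,-0.4,0.7,0.9,15, -0.3,-0.4,0.7,0.9,15]'| grep -E 'pos|ft'; python3 - <<'E'
from h import *
plan([548.3,-216.8,90],73.43)
p,R,_=pose(); im,d,c=snap('wrist'); g=cv2.cvtColor(im,cv2.COLOR_BGR2HSV)[...,2]; cv2.imwrite('pics/w10.png',im)
L=[];Q=[]
for y in range(5,170,6):
    row=cv2.GaussianBlur(g[y:y+1].astype(np.float32),(5,1),0)[0]; dk=np.nonzero(row<70)[0]; dk=dk[(dk>200)&(dk<470)]
    if len(dk)<40: continue
    T=[R.T@(ray(c,u,y,4)-p) for u in (dk.min(),dk.max()+1)]; L.append(T[0][:2]);Q.append(T[1][:2])
    if y%24==5: print(y,dk.min(),dk.max(),T[0][:2],T[1][:2])
for s in(L,Q):
    s=np.array(s); k=np.polyfit(s[:,0],s[:,1],1); r=abs(np.polyval(k,s[:,0])-s[:,1])<3; k=np.polyfit(s[r,0],s[r,1],1); print('edge y at x=0,-25',k[1],k[1]-25*k[0],'angle deg',np.degrees(np.arctan(k[0])),r.sum(),len(r))
E
```

```text
tcp_pos: [545.7, -214.7, 104.0]
ft_force: [0.9, 0.4, -1.1]
t 19.5 tcp [ 545.7  -214.7   103.95] ang 73.9 tilt [ 0.  0. -1.] -> rows [-0.05  0.12  0.56] yaw 0.09460029857683025 ft [ 0.9   0.4  -1.12] open 21.936813626082408 g 113.80017042160034 j [-0.52  0.36  1.63  0.    1.15 -0.24]
5 247 400 [147.95 -50.21] [148.01  58.26]
29 249 397 [133.05 -49.91] [133.11  57.48]
53 250 395 [117.44 -50.33] [117.5  57.4]
77 252 393 [101.06 -50.03] [101.13  57.32]
101 253 391 [ 83.87 -50.48] [83.94 57.23]
125 255 389 [ 65.79 -50.15] [65.87 57.14]
149 255 387 [ 46.76 -51.45] [46.85 57.04]
edge y at x=0,-25 -51.557307981682555 -51.84962404192644 angle deg 0.6699085330547001 28 28
edge y at x=0,-25 56.39258840528389 56.19316823183966 angle deg 0.4570276782162144 28 28
```

View pics/w10.png

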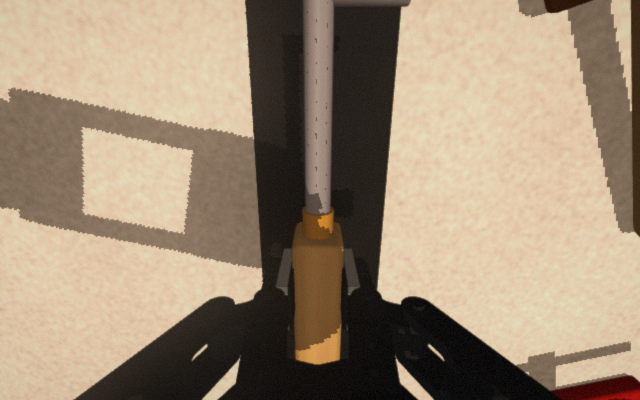

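The wrist view shows the pole centred over the mat, with mat edges at u≈250 and 395. The measured lateral error is about 2 mm. I'll descend.

```bash
python3 -m crank '[-0.05,0.08,1,0.1,15, -0.05,0.08,2,0.1,15, -0.05,0.08,2.8,0.1,15, -0.05,0.08,3.3,0.1,15, -0.05,0.08,3.4,0.1,15]'| grep -E 'pos|ft'; python3 -m crank '[0,0,0,0,15, 0,0,0,0,15, 0,0,0.1,0,15]'| grep -E 'pos|ft'; python3 -m crank '[0,0,0.06,0,15, 0,0,0.06,0,15]'| grep -E 'pos|ft'
```

```text
tcp_pos: [546.2, -216.1, 17.4]
ft_force: [0.1, 0.3, -1.5]
tcp_pos: [548.5, -217.7, 18.0]
ft_force: [0.5, -1.5, -1.7]
tcp_pos: [547.0, -216.9, 15.0]
ft_force: [0.4, -0.5, -1.4]
```

```bash
for i in 1 2; do python3 -m crank '[0,0,0.06,0,15, 0,0,0.08,0,15, 0,0,0.08,0,15]'| grep -E 'pos|ft'; done
```

```text
tcp_pos: [546.9, -216.9, 12.6]
ft_force: [-0.6, -0.1, -2.3]
tcp_pos: [547.2, -216.9, 11.2]
ft_force: [-0.1, 0.8, 1.1]
```

```bash
python3 -m crank '[0,0,0.03,0,15, 0,0,0.03,0,15]' 40 | grep -E 'pos|ft';python3 -m crank '[0,0,0.03,0,24, 0,0,0.03,0,28, 0,0,0.03,0,36, 0,0,0.03,0,60, 0,0,0.03,0,60]' 20 | grep -E 'pos|ft|open'; python3 -m crank '[0,0,0,0,60, 0,0,-1,0,60, 0,0,-3,0,60, 0,0,-5,0,60, 0,0,-7,0,60]' | grep -E 'pos|ft|open'; python3 -m crank '[-2,0,-1,0,60, -4,0,-1,0,60, -4,0,-1,0,60, -4,0,-1,0,60]' | grep -E 'pos|ft|open'
python3 - <<'E'
from flap import *
flap(); p,R,_=pose(); im,d,c=snap('wrist'); s,_,_=snap('scene'); cv2.imwrite('pics/end.png',np.hstack([cv2.resize(im,(400,250)),cv2.resize(s,(400,250))]))
g=cv2.cvtColor(im,cv2.COLOR_BGR2HSV)
cv2.imwrite('w11.png',im); np.savez('w11.npz',d=d,p=p,R=R,cR=c['R'],ct=c['t'],K=c['K'])
E
```

```text
tcp_pos: [547.3, -216.9, 10.8]
ft_force: [-2.0, 2.5, 4.0]
tcp_pos: [547.0, -217.0, 9.2]
ft_force: [-0.7, -0.1, 0.2]
opening: 59.9
tcp_pos: [546.6, -216.7, 185.8]
ft_force: [1.4, -0.2, -0.0]
opening: 59.7
tcp_pos: [517.6, -313.9, 209.2]
ft_force: [0.2, 0.5, 0.0]
opening: 59.9
1498 slope x,y, z mid [  0.    -0.   155.79] ang 1.5730867165265907 [562.55  74.95 151.31] [716.1  206.88 159.95]
```

View pics/end.png

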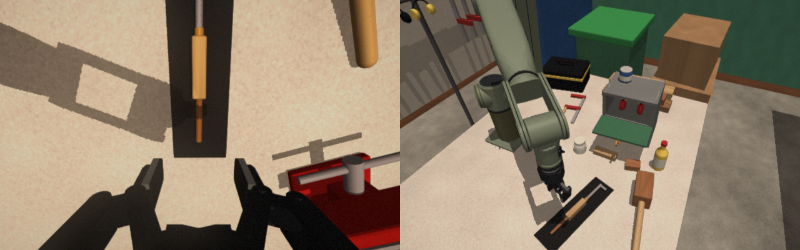

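The wrist half shows the pole along the mat centre line, with its tail end at about (199,142) and the mat end at v≈157. The scene half shows the flap level and everything else in place. I'll check the lengthwise centring in numbers.

```bash
python3 - <<'E'
from h import *
im=cv2.imread('w11.png'); z=np.load('w11.npz'); c=dict(R=z['cR'],t=z['ct'],K=z['K']); p,R=z['p'],z['R']
hsv=cv2.cvtColor(im,cv2.COLOR_BGR2HSV)
T=lambda u,v,h:(R.T@(ray(c,u,v,h)-p))[:2]
for u in (285,300,340,360):
    v=np.nonzero((hsv[:290,u,2]<70))[0].max()+1; print('mat end',u,v,T(u,v,4))
for v in (100,140,200,220):
    k=np.nonzero((hsv[v,:,2]<70)&(np.arange(640)>255)&(np.arange(640)<385))[0]; print('mat edges mid',v,(T(k.min(),v,4)+T(k.max()+1,v,4))/2)
m=(hsv[...,1]>100)&(hsv[...,2]>60); m[:,:295]=0;m[:,345:]=0;m[:40]=0;m[245:]=0
for v in (60,75,100,140,200,215):
    k=np.nonzero(m[v])[0]; print(v,k.min(),k.max(),T(k.mean()+.5,v,34 if 60<v<150 else 22))
vs=np.nonzero(m.sum(1)>5)[0]; ve=vs.max()+1; print('tail end',ve,T(318,ve,22)); w=m.sum(1); b=np.nonzero(w>22)[0]; print('block',b.min(),b.max(),T(318,b.min(),34),T(318,b.max()+1,34))
for n in ('scene','top'):
    s,d,cc=snap(n)
    o=(540.6,-240.2); print(n,[proj(cc,[541.5+a*.285,-241.5+a*.958,4]) for a in(-180,180)])
E
```

```text
mat end 285 252 [-105.13  -43.11]
mat end 300 252 [-105.1  -23.4]
mat end 340 252 [-104.99   29.15]
mat end 360 251 [-103.47   55.33]
mat edges mid 100 [83.95  1.62]
mat edges mid 140 [40.25  1.18]
mat edges mid 200 [-32.9    1.36]
mat edges mid 220 [-59.59   2.06]
60 306 330 [122.21   0.41]
75 306 330 [107.47   0.41]
100 307 330 [84.15  0.96]
140 307 329 [44.21  0.53]
200 314 323 [-26.75   1.29]
215 314 323 [-45.62   1.34]
tail end 228 [-62.54   0.17]
block 57 156 [123.55  -0.11] [26.16  0.03]
scene [array([227.44, 390.72]), array([326.95, 292.09])]
top [array([460.94, 213.61]), array([361.74, 183.69])]
```

```bash
python3 -m crank '[0,0,0,0,60, 0,0,0,0,60, 0,0,0,0,60]' | head -3; python3 -c "
from h import *
print(env.sign_off())"
```

```text
t: 23.3
tcp_pos: [518.5, -312.2, 209.2]
tool_rot: [-2.519, -1.876, -0.0]
the job is handed in; nothing more can be done
None
```

I handed the job in at about 23 s. The flap measures level on its stop, the pole is unhooked and lies within about 2 mm of the middle of its mat, the force readings stayed under about 10 N, and nothing else on the bench appears to have moved.

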